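# Feel out the hidden release of a bench drawer

### The arm

A 6-joint arm with a two-finger parallel gripper is mounted at the origin on the work surface. World frame = base frame: x ahead of the robot, y to its left, z up, the work surface at z = 0. Lengths are in mm, angles in degrees, forces in N, time in s.
With the tool pointing down it reaches from about 350 to 850 mm from the base axis. Payload 8.1 kg.
Tool frame: the origin (TCP) lies midway between the tips of the shut fingers; the grasp point (between the pads) lies 19 mm behind it (r.tcp_to_grasp is the distance from the TCP to the grasp point, in mm); z points along the fingers, y is the direction in which the jaws open and shut (so a half turn about z gives the same grasp; the last joint's range is limited). The gripper opens to 85 mm and grips with 20 to 120 N. Pads are 22 mm wide; open, the fingers measure 114 mm over their backs; the gripper's body (76 mm by 85 mm) begins 54 mm behind the grasp point. The pads swing forward as they close: fully open they stand 13 mm farther back than shut.
Start: joints at [67.815, 7.471, 85.268, -0, 87.261, -4.893], TCP at [178.322, 572.893, 231.292] pointing down, gripper open.
Joint ranges: [-169.43, 169.43], [-51.17, 129.36], [1.28, 143.12], [-76.62, 256.62], [0, 156.53], [-152.29, 152.29]. Speed limits (degrees/s): [136.94, 136.94, 159.86, 180, 180, 180].

### API

Orientations are given as [roll, pitch, yaw] about the fixed x, y, z axes, in that order (R = Rz(yaw) Ry(pitch) Rx(roll)).
In Python, from bench import r gives the robot as it stands.
- The arm moves only by the tool jog_arm, never from a script. Its argument "targets" is a list of rows, each a list of 7 numbers: the shift along the tool's x, y, z in m, then the turn, a rotation vector about the tool's x, y, z in rad, then the closure, from 0 (fully open) to 1 (shut). In form: [[dx, dy, dz, wx, wy, wz, claw], ...]. A call has 1 to 5 rows; each row is the pose to reach, as a shift and turn from the pose commanded when the call began, along the tool's axes at that moment; what a row does not reach only later rows make up. A row lasts 1/12 s, in which the tool goes at most 41.7 mm and 7.16 degrees, less where a joint would pass 70% of its speed; a pose out of reach is approached as far as the arm can. A call with a gripper value outside its range is refused whole. The fingers move at their own pace and stop on an object; "newtons" is the grip in N (left out, the last holds). Time passes only in rows, so rows that repeat a pose let the fingers close. It gives the time, the measured TCP pose, the force and the opening at its end, in the units of the state.
- r.sense(): the state, without advancing time (a new reading comes with each control period).
- r.snapshot(name): name is "side" or "top"; returns a dict with "pixels" (400x640x3 uint8, red, green, blue), "fx", "fy", "cx", "cy" (pixels), "origin" and "attitude" of the camera in the world. Camera axes: x right, y down, z forward; pixel columns grow to the right and rows downward; lengths in mm; the calibration is good to about 2 mm. A picture is of the moment at which its call begins. There is no depth.
- r.hand_in(): hands the job in, once; it reports no verdict.
The state is a dict: "time": time; "joint_pos": joint angles; "qd": joint speeds; "joint_efforts": joint torques, N m; "tool_pos": TCP position; "tcp_rot": TCP orientation; "ft_force": force on the tool from outside, world axes, zero at the start; "wrist_torque": the same for the moment, N m; "finger_gap": finger opening in mm.
Only numpy, scipy, OpenCV 4.12 (cv2) and the standard library are available. Lean on these libraries where they do the work, as an engineer would, in place of code of your own. Each camera call takes 0.05 s, during which the arm holds its last target.

### The job

The drawer of the blue bench chest is held by a catch hidden in the steel edge along the top of its front. Touch a fingertip to that edge at its left end (as seen from the robot), slide it along the edge to the right until you find the notch, and press down the spring tongue inside the notch so that the drawer springs out; then let the tongue come back up and move clear. Only touch and press: nothing is to be gripped or lifted, the drawer is opened by its own spring, and the things standing around stay where they are.

Things in the scene. Friction and masses are not known exactly. Their poses are not given: they have to be found in the camera images.
- chest: Fixed blue steel drawer chest, 200 mm deep (its x) x 450 mm wide (its y), flat top plate at z = 120 mm. Origin: centre of its underside; x points from front to back (away from the robot), y to the left as seen from the robot, z up. A steel edge rail runs along the top of its front. In front of the rail there is nothing above the drawer, whose top is at z = 108 mm.
- edge_left (a point): Left end of the bare edge, middle of its upper face (chest x -88, y +120, z 140 mm); axes as the chest's. The rail, 12 mm thick in x, stands 20 mm above the top plate and is bare from here 240 mm to the right (-y); blue end caps, 24 mm thick, cover it beyond both ends and stand 3 mm higher. It is solid for the first 68 mm from here.
- edge_right (a point): Right end of the bare edge, middle of its upper face (chest x -88, y -120, z 140 mm). One notch, 44 mm long in y with upright ends, is cut through the rail's whole 12 mm thickness; its centre lies anywhere from 90 to 190 mm to the right of the left end. Its place is not given: find it by touch or sight.
- release (a joint): The steel spring tongue that fills the floor of the notch (42 x 12 mm, same steel as the rail). Its top is 8 mm below the upper face of the edge. Value = how far it is pressed down, m: 0 up, 0.007 at its stop. It takes about 2.5 N to start and about 5.5 N at the stop; the drawer is freed at about 4.5 mm. It springs back up when let go.
- drawer (a joint): The drawer, pushed by a spring. Value = how far it has come out towards the front (the chest's -x), m: 0 shut and held by the catch, 0.060 fully out. Once freed it comes out by itself in about a second and stays out.
- drawer_front (a point): Centre of the drawer's front face (430 mm wide, 96 mm high); moves with the drawer. At start at chest x = -106, y = 0, z = 60 mm.
- jar: Bystander: small blue closed jar, 52 mm across, 55 mm high, on the chest's top plate. Origin: centre of its underside.
- socket: Bystander: steel nut socket standing on the chest's top plate, 28 mm across, 50 mm high. Origin: centre of its underside.
- driver: Bystander: screwdriver, about 200 mm long, lying on the bench to the right of the chest.
- tin: Bystander: plain metal can, 70 mm across, 80 mm high, on the bench to the left of the chest. Origin: centre of its underside.

How it is judged:
By the outcome, as a careful person would: the job done as asked, in the order asked, and still so for the second after the job is handed in, with the robot touching nothing.
It also fails if it takes over 58 s, if anything falls off the work surface, if the arm or the gripper's body presses on something with over 40 N, if the wrist force passes 120 N, or if a joint passes its speed limit or range.

## Working session

There is one attempt and no reset: what is moved stays moved. The work goes in short steps, Python scripts to look and compute and a tool call to move; the robot and the scene stay as the last step left them, time stands still between calls to the robot, and variables do not carry over. Pictures are saved under pics/ and viewed, and the job is handed in when it is done.

Besides the shell and the picture viewer there is one more tool, called after "Call:" as name(argument=value, ...) on one line, values as JSON. jog_arm: Moves the arm, as the interface text tells. Its arguments: {"type":"object","properties":{"targets":{"type":"array","items":{"type":"array","items":{"type":"number"}}},"newtons":{"type":"number"}},"required":["targets"]}

```bash
mkdir -p pics; ls; python3 - <<'E'
from bench import r
import cv2
for n in("side","top"):
    s=r.snapshot(n)
    cv2.imwrite(f"pics/{n}0.png",s["pixels"][:,:,::-1])
    print(n,s["fx"],s["fy"],s["cx"],s["cy"],s["origin"],s["attitude"])
print(r.sense())
E
```

```text
pics
side 505.66059750769733 505.66059750769733 318.00246378101843 200.150872364671 [1179.69061431  473.30511641  928.08209987] [-137.08097298   -0.25597609  125.57716674]
top 375.14153910421913 375.14153910421913 320.4895500560321 198.70808400432142 [375.39563572  26.14520592 977.85869246] [-167.67223318    0.3614901   -91.73974191]
{'time': 0.1, 'joint_pos': array([ 6.78146804e+01,  7.50996899e+00,  8.53233585e+01, -2.63220251e-03,
        8.72635750e+01, -4.89186856e+00]), 'qd': array([ 0.05993646, -0.08162593, -0.2118301 , -0.07822609,  0.06375616,
        0.10994964]), 'joint_efforts': array([ 1.72315711e-03, -5.70944130e+01, -5.01947987e+01, -1.34369466e-04,
        8.05892836e-03, -3.82585415e-05]), 'tool_pos': array([178.14950535, 572.40958228, 230.35476269]), 'tcp_rot': array([-1.79903226e+02, -5.64400240e-03,  1.62706672e+02]), 'ft_force': array([-0.38549491, -0.38886979, -0.94628975]), 'wrist_torque': array([0.05449157, 0.01765008, 0.01512703]), 'finger_gap': 85.79145409976056}
```

View pics/side0.png

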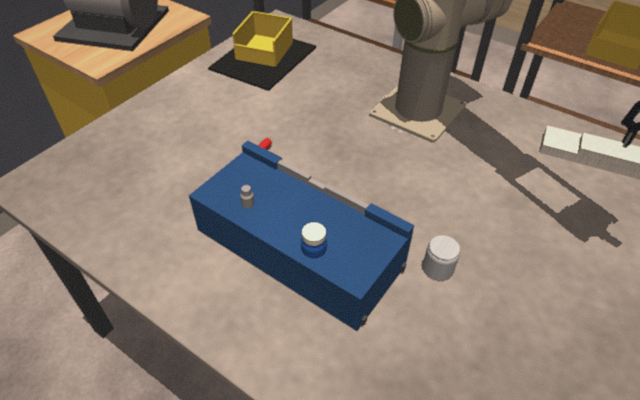

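View pics/top0.png

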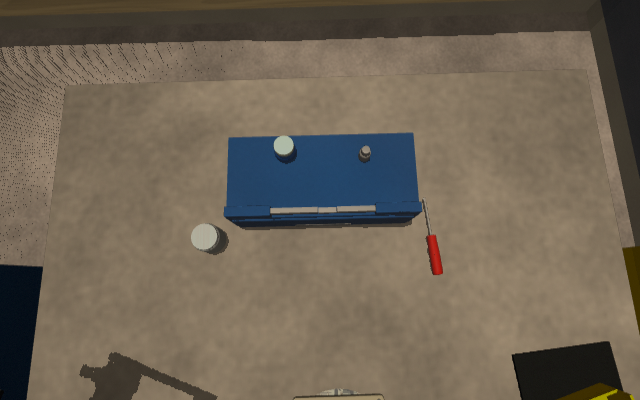

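The chest stands ahead of the robot in both views. In the top view the bare rail runs from about (270,211) to (376,208), with what may be a notch near columns 318–337. I'll enlarge both crops.

```bash
python3 - <<'E'
import cv2
a=cv2.imread("pics/top0.png")[120:235,215:430]; cv2.imwrite("pics/topc.png",cv2.resize(a[75:110,:],None,fx=3.7,fy=8,interpolation=cv2.INTER_CUBIC))
cv2.imwrite("pics/topd.png",cv2.resize(a,None,fx=3.7,fy=3.7,interpolation=cv2.INTER_CUBIC))
a=cv2.imread("pics/side0.png")[135:285,230:430]; cv2.imwrite("pics/sidec.png",cv2.resize(a,None,fx=4,fy=4,interpolation=cv2.INTER_CUBIC))
E
```

```text
(no output)
```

View pics/topc.png

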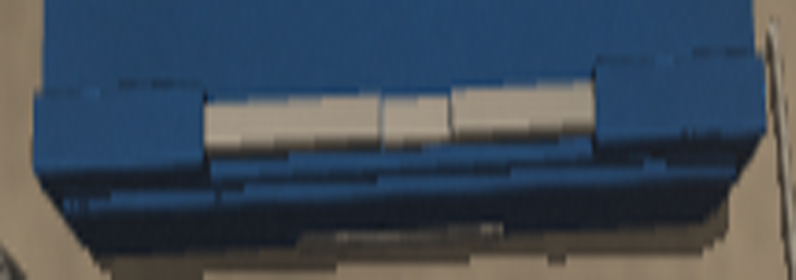

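View pics/topd.png

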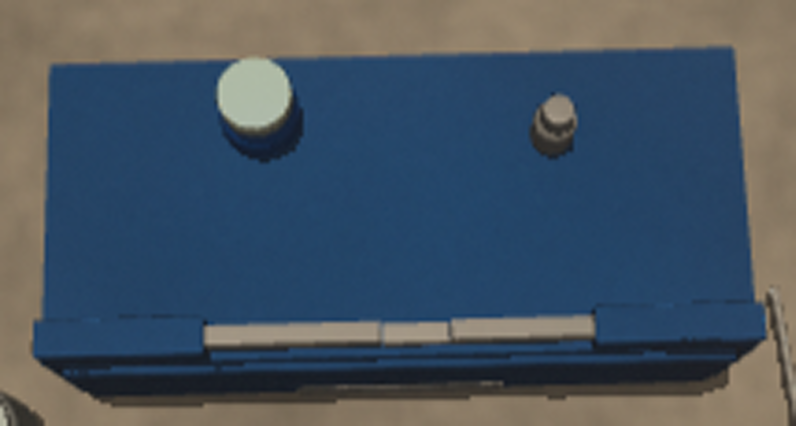

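View pics/sidec.png

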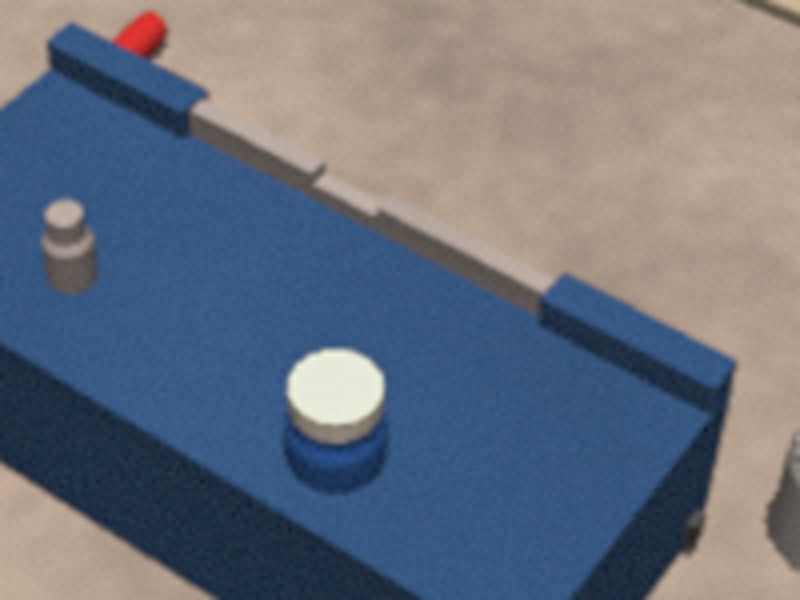

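```bash
cat > h.py <<'E'
import numpy as np
from bench import r
from scipy.spatial.transform import Rotation as R
C={}
def cam(n):
    if n not in C:
        import pickle,os
        f=f"{n}.pkl"
        if os.path.exists(f): C[n]=pickle.load(open(f,"rb"))
        else:
            s=r.snapshot(n); s={k:s[k] for k in s if k!="pixels"}; pickle.dump(s,open(f,"wb")); C[n]=s
    return C[n]
def ray(n,u,v,z):
    s=cam(n); A=R.from_euler("xyz",s["attitude"],degrees=True).as_matrix()
    d=A@np.array([(u-s["cx"])/s["fx"],(v-s["cy"])/s["fy"],1]); o=np.array(s["origin"])
    return o+d*(z-o[2])/d[2]
def proj(n,p):
    s=cam(n); A=R.from_euler("xyz",s["attitude"],degrees=True).as_matrix()
    c=A.T@(np.array(p)-s["origin"]); return np.array([c[0]/c[2]*s["fx"]+s["cx"],c[1]/c[2]*s["fy"]+s["cy"]])
E
python3 - <<'E'
from h import *
f=3.7
T=lambda x,y:((x+.5)/f-.5+215,(y+.5)/f-.5+120)
T2=lambda x,y:((x+.5)/f-.5+215,(y+.5)/8-.5+195)
S=lambda x,y:((x+.5)/4-.5+230,(y+.5)/4-.5+135)
for nm,n,uv,z in [("BL","top",T(51,65),120),("BR","top",T(733,47),120),
 ("railL back","top",T2(205,100),140),("railL front","top",T2(205,131),140),("railR back","top",T2(595,80),140),("railR front","top",T2(595,115),140),
 ("capL out back","top",T2(35,92),143),("capR out back","top",T2(755,53),143),
 ("notchL","top",T2(381,115),136),("notchR","top",T2(450,108),136),
 ("s railR back","side",S(192,110),140),("s railL back","side",S(541,292),140),("s notchR","side",S(318,176),140),("s notchL","side",S(381,212),140),("s capL","side",S(720,386),143),
 ]:
    print(nm,np.round(uv,1),ray(n,*uv,z).round(1))
E
```

```text
BL [228.4 137.2] [723.1 245.  120. ]
BR [412.7 132.3] [ 720.9 -203.3  120. ]
railL back [270.  207.1] [542.8 141.3 140. ]
railL front [270.  210.9] [533.8 141.3 140. ]
railR back [375.4 204.6] [541.  -98.8 140. ]
railR front [375.4 208.9] [530.9 -98.1 140. ]
capL out back [224.1 206.1] [547.8 245.3 143. ]
capR out back [418.7 201.2] [ 545.1 -196.8  143. ]
notchL [317.6 208.9] [535.8  33.2 136. ]
notchR [336.3 208.1] [536.5  -9.5 136. ]
s railR back [277.6 162.1] [539.1 -94.2 140. ]
s railL back [364.9 207.6] [541.4 142.1 140. ]
s notchR [309.1 178.6] [540.1  -4.  140. ]
s notchL [324.9 187.6] [542.5  40.3 140. ]
s capL [409.6 231.1] [545.3 250.  143. ]
```

```bash
cat >> h.py <<'E'
def go(x,y,z,yaw=89.6):
    s=r.sense(); A=R.from_euler("xyz",s["tcp_rot"],degrees=True)
    d=A.inv().apply(np.array([x,y,z])-s["tool_pos"])/1000
    w=(A.inv()*R.from_euler("xyz",[180,0,yaw],degrees=True)).as_rotvec()
    print("t",round(s["time"],2),"move",d.round(4),w.round(3),"F",s["ft_force"].round(1),"gap",round(s["finger_gap"],1))
E
python3 -c "
from h import *
go(536,127,175)"
```

```text
t 0.2 move [-0.4741 -0.319   0.056 ] [-1.000e-03  1.000e-03  1.276e+00] F [0.7 0.8 0.3] gap 85.5
```

Call:
jog_arm(targets=[[-0.474,-0.319,0.05,0,0,1.276,1],[-0.474,-0.319,0.05,0,0,1.276,1],[-0.474,-0.319,0.05,0,0,1.276,1],[-0.474,-0.319,0.05,0,0,1.276,1],[-0.474,-0.319,0.05,0,0,1.276,1]], newtons=30)

```text
time: 0.62
tool_pos: [308.9, 409.5, 212.8]
tcp_rot: [-180.0, 0.0, 126.6]
ft_force: [0.9, -0.4, 0.2]
finger_gap: 25.1
```

```bash
python3 -c "
from h import *
print(r.sense()['tool_pos'])
go(536,127,175)"
```

```text
[308.86666648 409.46874482 212.79283452]
t 0.62 move [-0.3622  0.014   0.0378] [-0.     0.     0.646] F [ 0.9 -0.4  0.2] gap 25.1
```

Call:
jog_arm(targets=[[-0.362,0.014,0.038,0,0,0.646,1],[-0.362,0.014,0.038,0,0,0.646,1],[-0.362,0.014,0.038,0,0,0.646,1],[-0.362,0.014,0.038,0,0,0.646,1],[-0.362,0.014,0.038,0,0,0.646,1]])

```text
time: 1.03
tool_pos: [439.8, 248.5, 191.3]
tcp_rot: [180.0, -0.0, 90.7]
ft_force: [0.2, 0.4, 0.3]
finger_gap: -0.0
```

```bash
python3 -c "
from h import *
print(r.sense()['tool_pos'])
go(536,127,175)"
```

```text
[439.8200873  248.48682322 191.27720417]
t 1.03 move [-0.1227  0.0946  0.0163] [ 0.   -0.    0.02] F [0.2 0.4 0.3] gap -0.0
```

Call:
jog_arm(targets=[[-0.122,0.094,0.016,0,0,0.02,1],[-0.122,0.094,0.016,0,0,0.02,1],[-0.122,0.094,0.016,0,0,0.02,1],[-0.122,0.094,0.016,0,0,0.02,1],[-0.122,0.094,0.016,0,0,0.02,1]])

```text
time: 1.45
tool_pos: [537.6, 125.2, 174.4]
tcp_rot: [-180.0, 0.1, 89.7]
ft_force: [0.3, -0.0, 0.0]
finger_gap: -0.4
```

```bash
python3 -c "
from h import *
print(r.sense()['tool_pos'])
go(536,127,155)
import cv2
for n,(y0,y1,x0,x1) in {'top':(120,235,215,430),'side':(60,260,230,430)}.items():
    a=r.snapshot(n)['pixels'][y0:y1,x0:x1,::-1]
    f=min(800/(x1-x0),600/(y1-y0)); cv2.imwrite(f'pics/{n}1.png',cv2.resize(a,None,fx=f,fy=f,interpolation=cv2.INTER_CUBIC)); print(f)
"
```

```text
[537.60653132 125.21623893 174.40227653]
t 1.45 move [ 0.0018 -0.0016  0.0194] [-0.     0.002  0.001] F [ 0.3 -0.   0. ] gap -0.4
3.7209302325581395
3.0
```

View pics/top1.png

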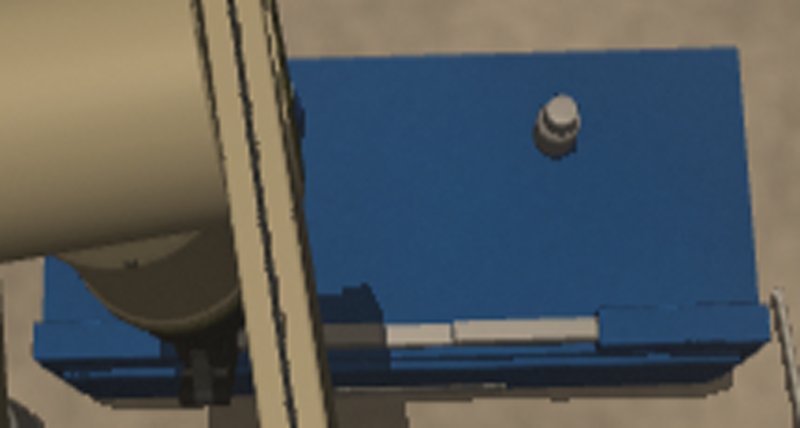

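View pics/side1.png

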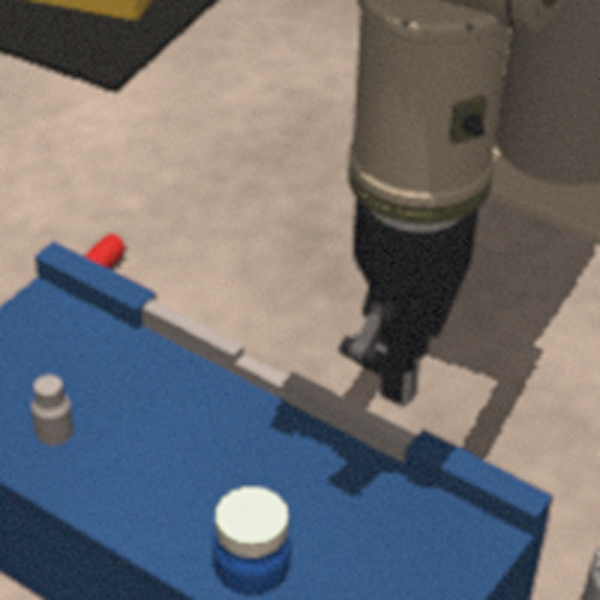

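Side view: the shut fingertips end near crop (398,402), above the bare rail just right of the left cap. I'll check that against the TCP projection and then descend.

```bash
python3 -c "
from h import *
print(proj('side',[537.6,125.2,174.4]), 398/3+230,402/3+60)
go(536.2,126.5,145)"
```

```text
[360.10583255 191.80808612] 362.66666666666663 194.0
t 1.55 move [-0.0024  0.0008  0.0298] [-0.001  0.     0.003] F [-0.  -0.1 -0.2] gap -0.1
```

Call:
jog_arm(targets=[[-0.0024,0.0008,0.008,0,0,0,1],[-0.0024,0.0008,0.016,0,0,0,1],[-0.0024,0.0008,0.022,0,0,0,1],[-0.0024,0.0008,0.027,0,0,0,1],[-0.0024,0.0008,0.029,0,0,0,1]])

```text
time: 1.97
tool_pos: [534.9, 128.3, 144.8]
tcp_rot: [-179.9, 0.0, 90.0]
ft_force: [-1.0, -0.3, -0.5]
finger_gap: 0.1
```

Call:
jog_arm(targets=[[0,0,0,0,0,0,1],[0,0,0.001,0,0,0,1],[0,0,0.002,0,0,0,1]])

```text
time: 2.22
tool_pos: [536.4, 127.9, 144.8]
tcp_rot: [180.0, -0.0, 90.0]
ft_force: [0.7, -0.1, 0.8]
finger_gap: 0.1
```

Call:
jog_arm(targets=[[-0.002,0,0,0,0,0,1],[-0.002,0,0.001,0,0,0,1],[-0.002,0,0.001,0,0,0,1]])

```text
time: 2.47
tool_pos: [536.2, 125.5, 143.5]
tcp_rot: [180.0, -0.0, 89.9]
ft_force: [1.1, -0.1, -0.6]
finger_gap: 0.0
```

Call:
jog_arm(targets=[[0,0,0.001,0,0,0,1],[0,0,0.001,0,0,0,1]])

```text
time: 2.63
tool_pos: [536.1, 125.7, 142.3]
tcp_rot: [-180.0, -0.0, 89.9]
ft_force: [0.2, 0.1, -0.0]
finger_gap: 0.1
```

Call:
jog_arm(targets=[[0,0,0.001,0,0,0,1],[0,0,0.001,0,0,0,1]])

```text
time: 2.8
tool_pos: [536.0, 125.7, 141.2]
tcp_rot: [-180.0, 0.0, 89.9]
ft_force: [0.4, 0.3, -0.0]
finger_gap: 0.2
```

Call:
jog_arm(targets=[[0,0,0.001,0,0,0,1],[0,0,0.001,0,0,0,1]])

```text
time: 2.97
tool_pos: [536.0, 125.7, 140.2]
tcp_rot: [-180.0, 0.0, 89.9]
ft_force: [0.9, -0.5, -0.3]
finger_gap: 0.5
```

Call:
jog_arm(targets=[[0,0,0.001,0,0,0,1],[0,0,0.001,0,0,0,1]])

```text
time: 3.13
tool_pos: [536.1, 125.7, 140.1]
tcp_rot: [180.0, 0.0, 89.9]
ft_force: [-2.5, -0.7, 6.1]
finger_gap: -0.2
```

Call:
jog_arm(targets=[[-0.003,0,0,0,0,0,1],[-0.006,0,0,0,0,0,1],[-0.01,0,0,0,0,0,1],[-0.014,0,0,0,0,0,1],[-0.018,0,0,0,0,0,1]])

```text
time: 3.55
tool_pos: [536.6, 107.8, 140.1]
tcp_rot: [179.9, -0.1, 89.9]
ft_force: [0.7, 4.1, 5.4]
finger_gap: 0.0
```

Call:
jog_arm(targets=[[-0.004,0,0,0,0,0,1],[-0.008,0,0,0,0,0,1],[-0.012,0,0,0,0,0,1],[-0.016,0,0,0,0,0,1],[-0.02,0,0,0,0,0,1]])

```text
time: 3.97
tool_pos: [536.6, 87.7, 140.1]
tcp_rot: [179.9, -0.0, 89.9]
ft_force: [0.2, 3.1, 4.5]
finger_gap: 0.1
```

Call:
jog_arm(targets=[[-0.004,0,0,0,0,0,1],[-0.008,0,0,0,0,0,1],[-0.012,0,0,0,0,0,1],[-0.016,0,0,0,0,0,1]])

```text
time: 4.3
tool_pos: [536.5, 71.7, 140.0]
tcp_rot: [179.9, -0.0, 89.9]
ft_force: [0.1, 4.5, 5.5]
finger_gap: 0.0
```

Call:
jog_arm(targets=[[-0.004,0,0,0,0,0,1],[-0.008,0,0,0,0,0,1],[-0.012,0,0,0,0,0,1],[-0.016,0,0,0,0,0,1]])

```text
time: 4.63
tool_pos: [536.5, 55.7, 140.0]
tcp_rot: [179.9, -0.0, 89.9]
ft_force: [0.0, 4.1, 5.2]
finger_gap: 0.1
```

Call:
jog_arm(targets=[[-0.004,0,0,0,0,0,1],[-0.008,0,0,0,0,0,1],[-0.012,0,0,0,0,0,1]])

```text
time: 4.88
tool_pos: [536.5, 43.7, 140.1]
tcp_rot: [179.9, -0.0, 89.9]
ft_force: [-0.0, 2.9, 6.3]
finger_gap: -0.1
```

Call:
jog_arm(targets=[[-0.002,0,0,0,0,0,1],[-0.004,0,0,0,0,0,1],[-0.006,0,0,0,0,0,1]])

```text
time: 5.13
tool_pos: [536.5, 37.7, 140.0]
tcp_rot: [179.9, -0.0, 89.9]
ft_force: [0.2, 4.5, 5.3]
finger_gap: 0.1
```

Call:
jog_arm(targets=[[-0.002,0,0,0,0,0,1],[-0.004,0,0,0,0,0,1]])

```text
time: 5.3
tool_pos: [536.4, 33.7, 140.0]
tcp_rot: [179.9, -0.0, 89.9]
ft_force: [0.1, 4.1, 5.5]
finger_gap: -0.2
```

Call:
jog_arm(targets=[[-0.002,0,0,0,0,0,1],[-0.004,0,0,0,0,0,1]])

```text
time: 5.47
tool_pos: [536.4, 29.7, 140.0]
tcp_rot: [179.9, -0.0, 89.9]
ft_force: [0.2, 4.2, 5.6]
finger_gap: 0.1
```

Call:
jog_arm(targets=[[-0.002,0,0,0,0,0,1],[-0.004,0,0,0,0,0,1]])

```text
time: 5.63
tool_pos: [536.2, 25.4, 139.7]
tcp_rot: [180.0, -0.0, 89.9]
ft_force: [-0.1, 0.3, 1.2]
finger_gap: 0.2
```

Contact was lost at y ≈ 26, so the tip's left edge is at about 37. That puts the notch centre at y ≈ 15, which agrees with the images. I'll move to the centre and press there.

Call:
jog_arm(targets=[[-0.003,0,0,0,0,0,1],[-0.006,0,0,0,0,0,1],[-0.009,0,0,0,0,0,1],[-0.0105,0,0,0,0,0,1],[-0.0105,0,0,0,0,0,1]])

```text
time: 6.05
tool_pos: [535.8, 14.6, 139.1]
tcp_rot: [-180.0, 0.0, 89.9]
ft_force: [1.0, 0.3, 0.6]
finger_gap: -0.1
```

Call:
jog_arm(targets=[[0,0,0.001,0,0,0,1],[0,0,0.002,0,0,0,1],[0,0,0.003,0,0,0,1],[0,0,0.004,0,0,0,1],[0,0,0.004,0,0,0,1]])

```text
time: 6.47
tool_pos: [535.8, 15.4, 135.0]
tcp_rot: [-180.0, -0.0, 90.0]
ft_force: [0.6, 0.4, 0.6]
finger_gap: 0.0
```

Call:
jog_arm(targets=[[0,0,0.001,0,0,0,1],[0,0,0.002,0,0,0,1],[0,0,0.003,0,0,0,1],[0,0,0.003,0,0,0,1]])

```text
time: 6.8
tool_pos: [535.9, 15.2, 132.2]
tcp_rot: [-180.0, -0.0, 89.9]
ft_force: [0.0, -0.2, -0.8]
finger_gap: 0.0
```

Call:
jog_arm(targets=[[0,0,0.001,0,0,0,1],[0,0,0.002,0,0,0,1],[0,0,0.003,0,0,0,1],[0,0,0.003,0,0,0,1]])

```text
time: 7.13
tool_pos: [536.0, 15.2, 129.8]
tcp_rot: [180.0, 0.0, 89.9]
ft_force: [-1.1, -0.1, 4.8]
finger_gap: 0.0
```

Call:
jog_arm(targets=[[0,0,0.001,0,0,0,1],[0,0,0.002,0,0,0,1],[0,0,0.003,0,0,0,1],[0,0,0.0035,0,0,0,1],[0,0,0.0035,0,0,0,1]])

```text
time: 7.55
tool_pos: [536.1, 15.2, 126.1]
tcp_rot: [180.0, -0.0, 89.9]
ft_force: [-1.6, -0.6, 4.8]
finger_gap: 0.1
```

```bash
python3 -c "
from h import *
import cv2
print(r.sense()['tool_pos'],r.sense()['ft_force'])
for n,(y0,y1,x0,x1) in {'top':(120,235,215,430),'side':(60,260,230,430)}.items():
    a=r.snapshot(n)['pixels'][y0:y1,x0:x1,::-1]
    f=min(800/(x1-x0),600/(y1-y0)); cv2.imwrite(f'pics/{n}2.png',cv2.resize(a,None,fx=f,fy=f,interpolation=cv2.INTER_CUBIC))
"
```

```text
[536.08150303  15.23175143 126.09027737] [-1.59848501 -0.55718944  4.79290769]
```

View pics/top2.png

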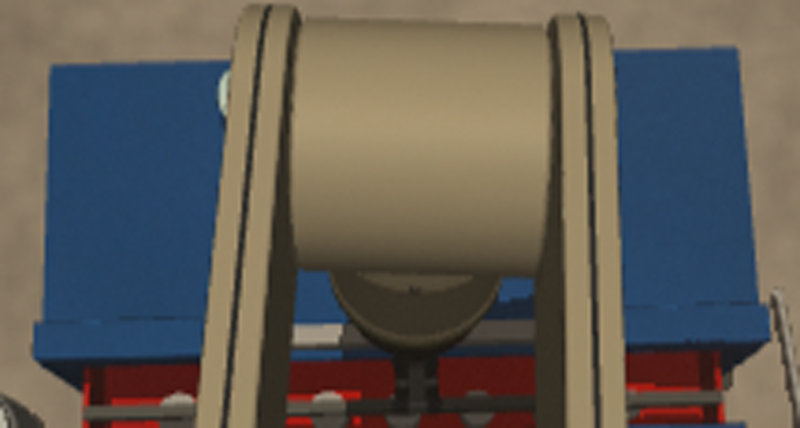

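View pics/side2.png

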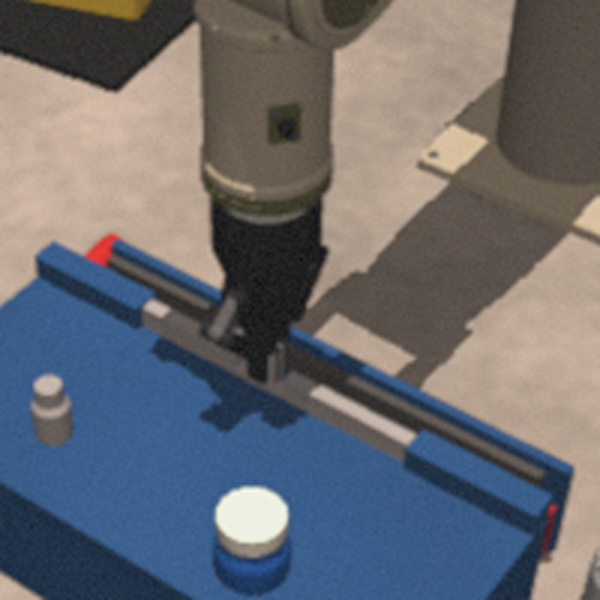

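The drawer is out: its red interior shows below the rail in the top view, around rows 360–428. The finger is in the notch. I'll hold briefly so it comes fully out, then rise straight up.

Call:
jog_arm(targets=[[0,0,0,0,0,0,1],[0,0,0,0,0,0,1],[0,0,0,0,0,0,1],[0,0,0,0,0,0,1],[0,0,0,0,0,0,1]])

```text
time: 8.07
tool_pos: [536.1, 15.2, 126.0]
tcp_rot: [180.0, -0.0, 89.9]
ft_force: [-1.7, 0.8, 4.3]
finger_gap: 0.3
```

Call:
jog_arm(targets=[[0,0,-0.002,0,0,0,1],[0,0,-0.005,0,0,0,1],[0,0,-0.01,0,0,0,1],[0,0,-0.018,0,0,0,1],[0,0,-0.03,0,0,0,1]])

```text
time: 8.48
tool_pos: [535.0, 15.2, 155.4]
tcp_rot: [-179.9, -0.0, 89.9]
ft_force: [0.5, -0.6, 0.3]
finger_gap: 0.1
```

Call:
jog_arm(targets=[[0,0,-0.02,0,0,0,1],[0,0,-0.045,0,0,0,1],[0,0,-0.07,0,0,0,1],[0,-0.01,-0.095,0,0,0,1],[0,-0.03,-0.12,0,0,0,1]])

```text
time: 8.9
tool_pos: [506.4, 15.1, 278.0]
tcp_rot: [179.9, 0.0, 89.9]
ft_force: [0.5, 0.0, 0.6]
finger_gap: -0.2
```

Call:
jog_arm(targets=[[0.03,-0.03,0,0,0,0,1],[0.06,-0.06,0,0,0,0,1],[0.09,-0.09,0,0,0,0,1],[0.12,-0.11,0,0,0,0,1],[0.15,-0.12,0,0,0,0,1]])

```text
time: 9.32
tool_pos: [384.0, 166.4, 277.4]
tcp_rot: [179.9, -0.0, 89.9]
ft_force: [0.0, -0.3, 1.3]
finger_gap: -0.1
```

Call:
jog_arm(targets=[[0.03,0,0,0,0,0,1],[0.06,0,0,0,0,0,1],[0.09,0,0,0,0,0,1],[0.1,0,0,0,0,0,1],[0.1,0,0,0,0,0,1]])

```text
time: 9.73
tool_pos: [385.8, 267.2, 276.6]
tcp_rot: [180.0, -0.0, 90.1]
ft_force: [-0.1, -0.7, -0.3]
finger_gap: -0.3
```

```bash
python3 -c "
from h import *
import cv2
print(r.sense()['tool_pos'],r.sense()['ft_force'])
for n,(y0,y1,x0,x1) in {'top':(110,290,170,450),'side':(120,290,180,470)}.items():
    a=r.snapshot(n)['pixels'][y0:y1,x0:x1,::-1]
    f=min(800/(x1-x0),600/(y1-y0)); cv2.imwrite(f'pics/{n}3.png',cv2.resize(a,None,fx=f,fy=f,interpolation=cv2.INTER_CUBIC))
"
```

```text
[385.75034067 267.214759   276.57015757] [-0.05900974 -0.65396367 -0.28353713]
```

View pics/top3.png

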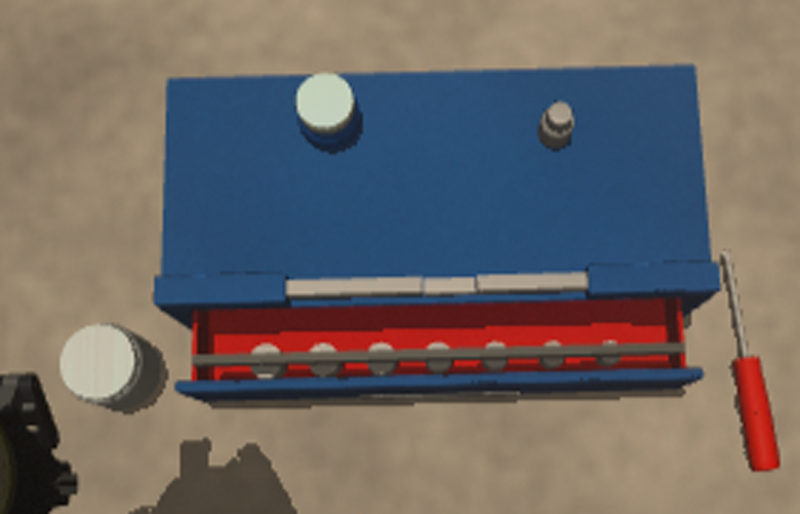

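View pics/side3.png

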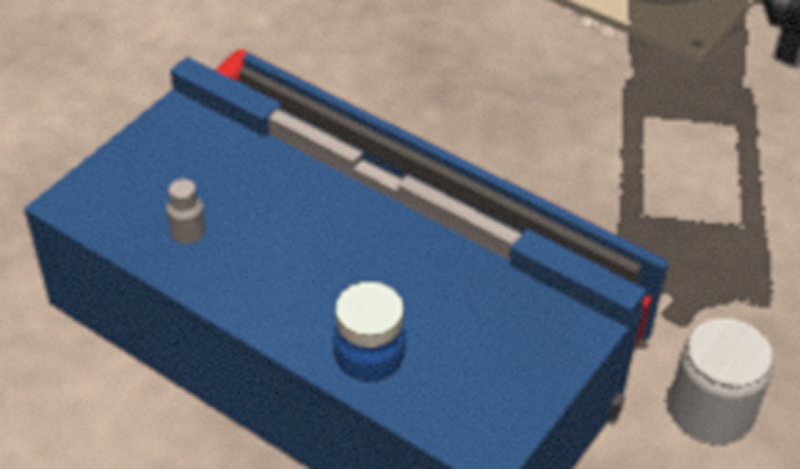

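The drawer is open along its whole width, the tongue is back at its starting height, and the jar, socket, tin and driver stand where they were. The arm is clear, so I'll hand in.

```bash
python3 -c "
from h import *
f=800/280
print(ray('top',440/f+170,376/f+110,108))
r.hand_in()"
```

```text
[463.70744509  20.82113015 108.        ]
the job is handed in; nothing more can be done
```

The drawer is open and the job is handed in, at about 10 s of the 58 s allowed.

- **Finding the notch:** I touched the shut fingertips to the rail about 15 mm from its left end with about 6 N. I then slid right in steady contact (about 5 N) until contact was lost at y ≈ 26 mm. That put the notch centre at y ≈ 15 mm, about 126 mm from the left end, which agrees with the camera images to within 3 mm.
- **Releasing the catch:** I pressed the tongue about 6 mm down with about 5 N, the drawer sprang out, and I lifted straight up and moved clear.
- **Last checks:**
  - The final pictures show the drawer out and the tongue back up.
  - The jar, socket, tin and driver look unmoved.
  - The wrist force read about zero, with the arm at z ≈ 277 mm, away from everything.
  - The drawer's front edge measured x ≈ 464 mm, against about 458 mm expected for fully out. I read one rough pixel, most likely on the panel's top rather than its front face, so I put the 6 mm down to the reading.

No other check failed or disagreed.

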